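Seat the sight tube in the V-rests and hold it down for the zero check

ROBOT

A 7-joint arm with a two-finger parallel gripper is mounted at the origin on a cart in front of the work surface, level with it; the furniture and walls round the work are solid. World frame = base frame: x ahead of the robot, y to its left, z up, the work surface at z = 0. Lengths are in m, angles in rad, forces in N, time in s.
With the tool pointing down it reaches from about 0.425 to 0.825 m from the base axis. Payload 3.6 kg.
Tool frame: the origin (TCP) lies midway between the tips of the shut fingers; the grasp point (between the pads) lies r.hold_point_z behind it (r.hold_point_z is the distance from the TCP to the grasp point, in m); y points along the fingers, x is the direction in which the jaws open and shut, and the axes are right-handed (so a half turn about y gives the same grasp; the last joint's range is limited). The gripper opens to 93 mm and grips with 3 to 60 N. Pads are 15 mm wide; open, the fingers measure 128 mm over their backs; the gripper's body (75 mm by 188 mm) begins 65 mm behind the grasp point.
Start: joints at [-1.343, 0.615, -0.013, 1.423, 0.008, 1.103, -0.04], TCP at [0.163, 0.629, 0.219] pointing down, gripper open.
Joint ranges: [-3.12, 3.12], [-0.3, 2.06], [-1.34, 1.32], [0.26, 2.42], [-1.36, 4.5], [0.01, 1.98], [-2.84, 2.84]. Speed limits (rad/s): [2.79, 2.79, 3.14, 3.14, 3.14, 3.14, 3.14].

INTERFACE

Orientations are given as a 3x3 rotation matrix whose columns are the frame's x, y, z axes.
In Python, from station import r gives the robot as it stands.
- The arm moves only by the tool move_arm, never from a script. Its argument "commands" is a list of rows, each an object of numbers: "fingers": the opening, from 0 (shut) to 1 (fully open); "x", "y", "z": the shift along the tool's x, y, z in m; "twist": the turn about the tool's y in degrees. In form: [{"fingers": .., "x": .., "y": .., "z": .., "twist": ..}, ...]. A call has 1 to 20 rows; each row is the pose to reach, as a shift and turn from the pose commanded when the call began, along the tool's axes at that moment; what a row does not reach only later rows make up. A row lasts 1/12 s, in which the tool goes at most 41.7 mm and 7.16 degrees, less where a joint would pass 70% of its speed; a pose out of reach is approached as far as the arm can. A call with a gripper value outside its range is refused whole. The fingers move at their own pace and stop on an object; "squeeze" is the grip in N (left out, the last holds). Time passes only in rows, so rows that repeat a pose let the fingers close. It gives the time, the measured TCP pose, the force and the opening at its end, in the units of the state.
- r.observe(): the state, without advancing time (a new reading comes with each control period).
- r.grab_frame(name): name is "scene" or "top" or "wrist"; returns (picture, depth): 420x560x3 uint8, red, green, blue; 420x560 float32, m along the optical axis (not along the pixel's ray), 0 where there is no reading.
- r.calibration(name): a dict with "fx", "fy", "cx", "cy" (pixels), "world_from_camera" (4x4, takes a point from camera to world coordinates). Camera axes: x right, y down, z forward; pixel columns grow to the right and rows downward; lengths in m; the calibration is good to about 2 mm. A picture is of the moment at which its call begins: read the wrist's pose just before it. calibration takes no time and is no camera call; for the wrist camera it gives the pose at the moment of the call.
- r.job_done(): hands the job in, once; it reports no verdict.
The state is a dict: "time": time; "joints": joint angles; "qvel": joint speeds; "tau": joint torques, N m; "tool_pos": TCP position; "ee_rot": TCP orientation; "ft_force": force on the tool from outside, world axes, zero at the start; "moment": the same for the moment, N m; "grip_width": finger opening in m.
Only numpy, scipy, OpenCV 4.12 (cv2) and the standard library are available. Lean on these libraries where they do the work, as an engineer would, in place of code of your own. Each camera call takes 0.05 s, during which the arm holds its last target. There are 200 camera calls.

TASK

The stall's sight tube, used to read how sweet the melons are, needs its zero checked: pick it up and lay it gently lengthwise in the V-rests of the checking stand, with its lens end (the end without the rubber eyecup) facing the stand's upright sighting plate and its two hexagonal ends hanging outside the rests. Then press the tube straight down at its middle with the robot, about as hard as a finger pushes a doorbell (roughly 10 N), without pushing sideways, so that it bears firmly on both sloping sides of the V, and finish while still holding it pressed there. Leave the jar, orange and brush where they are.

Things in the scene. Friction and masses are not known exactly. Their poses are not given: they have to be found in the camera images.
- tube_center (a point): Centre of the loose sight tube, on its axis, 22 mm above the table at the start. Bare-aluminium lens barrel with two thin dark rings, 0.15 to 0.29 kg, 184 mm long in all. Its middle is round, 32 mm in diameter and 124 mm long: grip it there, across. Axes at the start: y along the tube towards the lens end, z up, x across.
- sight_tube: The same tube; origin 22 mm below tube_center at the start, same axes. Ends: a hexagonal collar, 44 mm across flats and 18 mm long, at either end of the round barrel; beyond one collar (at -y) a black rubber eyecup, 29 to 37 mm in diameter, 24 mm long. It starts lying on the collars' flats, axis level.
- lens_end (a point): Point on the tube's axis where the round barrel meets the lens-end collar, 62 mm from tube_center towards +y of the tube.
- eye_end (a point): Point on the tube's axis where the round barrel meets the eyecup-end collar, 62 mm from tube_center towards -y of the tube.
- v_seat (a point): Where tube_center lies once seated: midway between the stand's two V-rests, 80 mm above the table. Axes: y along the groove towards the sighting plate, z up, x across. Rests are 16 mm thick, mid-planes 44 mm to either side along y: 72 mm free between them for fingers, down to the base plate; a seated tube has 10 mm play lengthwise each way.
- vstand: The fixed checking stand, bare metal; origin on the table 80 mm below v_seat, same axes. Base plate 86 x 205 x 12 mm, its centre 25 mm to +y of the origin. Upright sighting plate with a white disc at the +y end: 52 mm wide, 8 mm thick, top 104 mm above the table, inner face at y = 113 mm.
- flank_near: The two sloping steel faces (one per V-rest) on the stand's -x side, nearer to the robot: one contact line. Fixed; origin and axes as vstand. Each V is 90 degrees, open upwards, its vertex 22.6 mm below v_seat, its lips 1.4 mm above v_seat and 24 mm to either side (mouth 48 mm wide).
- flank_far: The two sloping steel faces on the stand's +x side, farther from the robot: the other contact line; mirror image of flank_near. Fixed; origin and axes as vstand.
- jam_jar: Loose jar with a red lid, 65 x 69 x 86 mm, origin under its centre; bystander.
- orange: Loose orange, 60 x 60 x 57 mm, origin under its centre; bystander.
- brush: Loose wooden scrubbing brush, 56 x 152 x 46 mm, origin under its centre; bystander.

How it is judged:
On the way:
1. the tube is lifted clear of the table, above the V-rests (height (world z) of tube_center above 0.095 m and contact force between the fingers and sight_tube above 1 N), for 0.2 s.
At the end, for the whole second after the job is handed in: The tube lies in both V-rests, lens end to the sighting plate: barrel ends within 3 mm sideways and 2.5 mm in height of the seated axis, each at least 50 mm from the middle. The fingers press on it with over 2.5 N and each side of the V carries 2.5 to 40 N, tube at rest (under 0.02 m/s) (x of lens_end in the frame of v_seat between -0.003 and 0.003 m and z of lens_end in the frame of v_seat between -0.0025 and 0.0025 m and x of eye_end in the frame of v_seat between -0.003 and 0.003 m and z of eye_end in the frame of v_seat between -0.0025 and 0.0025 m and y of lens_end in the frame of v_seat above 0.05 m and y of eye_end in the frame of v_seat below -0.05 m and contact force between flank_near and sight_tube between 2.5 and 40 N and contact force between flank_far and sight_tube between 2.5 and 40 N and contact force between the fingers and sight_tube above 2.5 N and linear speed of sight_tube below 0.02 m/s); the arm keeps its last pose, push and grip.
It fails at once if the tube is banged or pressed against the stand with more than 60 N (contact force between vstand and sight_tube above 60 N).
It fails at once if a bystander (jar, orange, brush) is moved more than 30 mm (distance of any of jam_jar, orange, brush from where it was at the start of the episode above 0.03 m).
It also fails if it takes over 61 s, if anything falls off the work surface, if the arm or the gripper's body presses on something with over 40 N, if the wrist force passes 120 N, or if a joint passes its speed limit or range.

## Working session

There is one attempt and no reset: what is moved stays moved. The work goes in short steps, Python scripts to look and compute and a tool call to move; the robot and the scene stay as the last step left them, time stands still between calls to the robot, and variables do not carry over. Pictures are saved under pics/ and viewed, about 8 in all and at most 12, crops included, and the job is handed in when it is done.

Besides the shell and the picture viewer there is one more tool, called after "Call:" as name(argument=value, ...) on one line, values as JSON. move_arm: Moves the arm, as the interface text tells. Its arguments: {"type":"object","properties":{"commands":{"type":"array"},"squeeze":{"type":"number"}},"required":["commands"]}

```bash
mkdir -p pics; ls
python3 - <<'E'
from station import r
import cv2,numpy as np
s=r.observe();print(s['time'],s['tool_pos'],s['ee_rot'],s['ft_force'],s['grip_width'],r.hold_point_z)
for n in("scene","top"):
    p,d=r.grab_frame(n);cv2.imwrite(f"pics/{n}1.png",p[:,:,::-1]);np.save(f"pics/{n}1.npy",d)
    c=r.calibration(n);print(n,c)
E
```

```text
pics
0.0 [0.16297635 0.62841751 0.21749465] [[ 2.50969433e-01 -6.02563869e-04 -9.67994825e-01]
 [ 9.67991675e-01 -2.46972727e-03  2.50970154e-01]
 [-2.54190877e-03 -9.99996769e-01 -3.65492444e-05]] [ 0.48666406  0.22767264 -0.43268271] 0.09278494279150251 0.0188
scene {'fx': 435.02339409868875, 'fy': 435.02339409868875, 'cx': 283.23136219295094, 'cy': 204.15284500572227, 'world_from_camera': array([[ 0.55019803, -0.44458618,  0.70684175, -0.0541489 ],
       [-0.83503232, -0.29113186,  0.46686537, -0.38215788],
       [-0.00177774, -0.84710411, -0.531424  ,  0.51058495],
       [ 0.        ,  0.        ,  0.        ,  1.        ]])}
top {'fx': 537.1677524095916, 'fy': 537.1677524095916, 'cx': 275.1473692258565, 'cy': 212.75781082899016, 'world_from_camera': array([[-1.22862883e-02, -9.78711908e-01,  2.04870810e-01,
         3.22359466e-01],
       [-9.99923201e-01,  1.23585038e-02, -9.27071775e-04,
        -1.37277157e-03],
       [-1.62456049e-03, -2.04866467e-01, -9.78788584e-01,
         1.16978381e+00],
       [ 0.00000000e+00,  0.00000000e+00,  0.00000000e+00,
         1.00000000e+00]])}
```

View pics/top1.png

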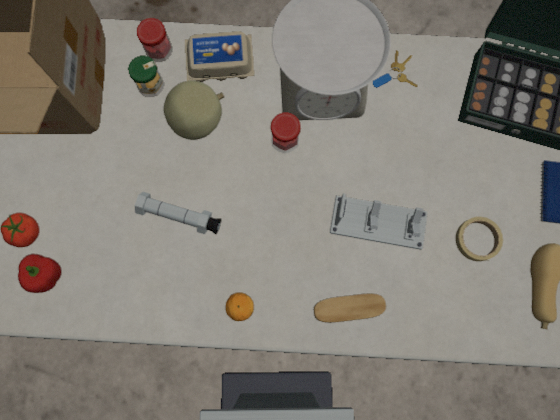

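View pics/scene1.png

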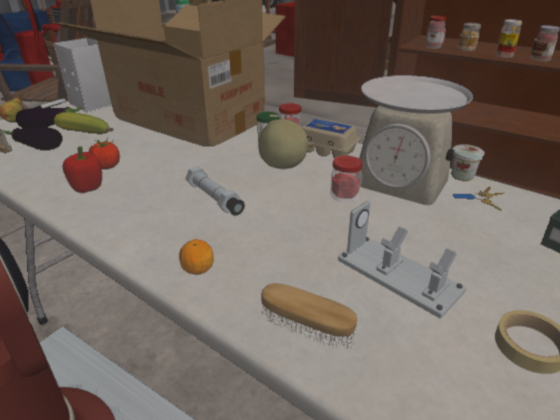

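The top view shows the tube with its lens end at (140,203) and eyecup at (218,226). The stand's plate is at (338,212) and its rests at (374,215) and (414,225). Both point roughly towards world +y, so little turning is needed. Next I'll enlarge the crops and use the depth.

```bash
cat > h.py <<'E'
import numpy as np,cv2
from station import r
def cloud(d,c):
    v,u=np.mgrid[:d.shape[0],:d.shape[1]]
    P=np.stack([(u-c['cx'])/c['fx']*d,(v-c['cy'])/c['fy']*d,d],-1)
    T=c['world_from_camera'];return P@T[:3,:3].T+T[:3,3]
def proj(p,c):
    q=np.linalg.inv(c['world_from_camera'])@np.r_[p,1];return c['fx']*q[0]/q[2]+c['cx'],c['fy']*q[1]/q[2]+c['cy']
E
python3 - <<'E'
from h import *
p=cv2.imread('pics/top1.png');d=np.load('pics/top1.npy');W=cloud(d,r.calibration('top'))
def reg(a,b,c,e):return W[c:e,a:b].reshape(-1,3)
t=reg(125,235,185,245);print('table z',np.median(t[:,2]))
m=t[(t[:,2]>.015)&(t[:,2]<.08)];print(len(m))
rc=cv2.minAreaRect((m[:,:2]*1000).astype(np.float32));print('tube',rc,'zmax',np.percentile(m[:,2],[50,95,99]))
s=reg(320,435,180,260)
for lo,hi in((.006,.018),(.006,.2),(.06,.09),(.09,.12)):
    m=s[(s[:,2]>lo)&(s[:,2]<hi)];rc=cv2.minAreaRect((m[:,:2]*1000).astype(np.float32));print(lo,len(m),rc,m[:,2].mean())
a=cv2.resize(p[185:245,125:235],None,fx=7,fy=7,interpolation=cv2.INTER_CUBIC)
b=cv2.resize(p[185:255,325:430],None,fx=5,fy=5,interpolation=cv2.INTER_CUBIC)
cv2.imwrite('pics/cropA.png',cv2.resize(a,(560,305)));
o=np.zeros((660,560,3),np.uint8);o[:305]=cv2.resize(a,(560,305));o[305:655,:525]=b;cv2.imwrite('pics/crop.png',o[:600+55][:655][:600])
E
```

```text
table z 0.0009107361216036391
1435
tube ((562.888916015625, 208.0888671875), (185.21360778808594, 50.54578399658203), 72.05643463134766) zmax [0.03601462 0.04545559 0.04752154]
0.006 2682 ((541.3395385742188, -224.10736083984375), (246.28506469726562, 167.53518676757812), 81.25126647949219) 0.01198891218678111
0.006 3642 ((541.3395385742188, -224.10736083984375), (246.28506469726562, 167.53518676757812), 81.25126647949219) 0.02500998574330426
0.06 473 ((545.02783203125, -220.46749877929688), (173.1026611328125, 62.049617767333984), 78.56120300292969) 0.07267077038858012
0.09 126 ((559.1832885742188, -141.21630859375), (12.151670455932617, 50.90471649169922), 79.06675720214844) 0.101512384430813
```

View pics/crop.png

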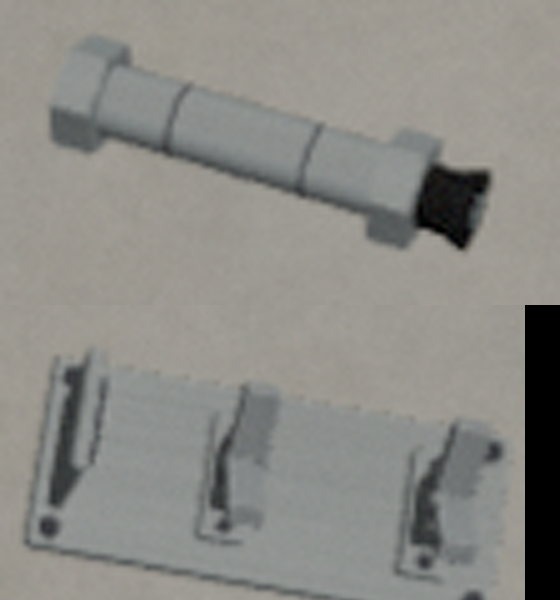

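Tube: measured length 185 mm against 184 mm, at about 72° yaw. Stand: rests plus plate span 173 mm against 173 mm, at about 78.6°. Both match the given sizes. Now I'll move above the tube and look with the wrist camera.

Call:
move_arm(commands=[{"x":-0.29,"z":-0.49,"twist":93.5,"fingers":1},{"x":-0.29,"z":-0.49,"twist":93.5,"fingers":1},{"x":-0.29,"z":-0.49,"twist":93.5,"fingers":1},{"x":-0.29,"z":-0.49,"twist":93.5,"fingers":1},{"x":-0.29,"z":-0.49,"twist":93.5,"fingers":1},{"x":-0.29,"z":-0.49,"twist":93.5,"fingers":1},{"x":-0.29,"z":-0.49,"twist":93.5,"fingers":1},{"x":-0.29,"z":-0.49,"twist":93.5,"fingers":1},{"x":-0.29,"z":-0.49,"twist":93.5,"fingers":1},{"x":-0.29,"z":-0.49,"twist":93.5,"fingers":1},{"x":-0.29,"z":-0.49,"twist":93.5,"fingers":1},{"x":-0.29,"z":-0.49,"twist":93.5,"fingers":1},{"x":-0.29,"z":-0.49,"twist":93.5,"fingers":1},{"x":-0.29,"z":-0.49,"twist":93.5,"fingers":1},{"x":-0.29,"z":-0.49,"twist":93.5,"fingers":1},{"x":-0.29,"z":-0.49,"twist":93.5,"fingers":1},{"x":-0.29,"z":-0.49,"twist":93.5,"fingers":1},{"x":-0.29,"z":-0.49,"twist":93.5,"fingers":1}])

```text
validation failed for argument at $.co...
```

Run:
```python
from h import *
s=r.observe();print(s['time'],s['tool_pos'],s['ee_rot'],s['ft_force'],s['joints'])
c=r.calibration('wrist');p,d=r.grab_frame('wrist');cv2.imwrite('pics/w1.png',p[:,:,::-1]);np.save('pics/w1.npy',d);np.save('pics/w1c.npy',c)
print(c)
W=cloud(d,c);ok=d>0
m=W[ok&(W[...,2]>.012)&(W[...,2]<.08)&(np.hypot(W[...,0]-.563,W[...,1]-.208)<.13)]
print(len(m),'table',np.median(W[ok][:,2]),np.percentile(m[:,2],[50,95,99]));print(cv2.minAreaRect((m[:,:2]*1000).astype(np.float32)))
```

```text
0.1 [0.16299864 0.62849555 0.21763134] [[ 2.51032125e-01 -5.73429494e-04 -9.67978586e-01]
 [ 9.67976075e-01 -2.20489111e-03  2.51032780e-01]
 [-2.27823698e-03 -9.99997405e-01  1.56753013e-06]] [ 0.12454561 -0.10864243 -0.55394438] [-1.34349909  0.61577893 -0.01263156  1.42472031  0.00807668  1.10342085
 -0.04041693]
{'fx': 372.27278336596765, 'fy': 372.27278336596765, 'cx': 281.0287218616939, 'cy': 213.38850587548097, 'world_from_camera': array([[ 0.25132197,  0.92849675,  0.27336979,  0.08671394],
       [ 0.96790045, -0.24037519, -0.07340631,  0.64760383],
       [-0.0024462 ,  0.28304336, -0.95910399,  0.38350418],
       [ 0.        ,  0.        ,  0.        ,  1.        ]])}Traceback (most recent call last):
  File "<stdin>", line 7, in <module>
    return _quantile_unchecked(
        a, q, axis, out, overwrite_input, method, keepdims, weights)
    return _ureduce(a,
                    func=_quantile_ureduce_func,
    ...<5 lines>...
                    overwrite_input=overwrite_input,
                    method=method)
    r = func(a, **kwargs)
    result = _quantile(arr,
                       quantiles=q,
    ...<2 lines>...
                       out=out,
                       weights=wgt)
    slices_having_nans = np.isnan(arr[-1, ...])
                                  ~~~^^^^^^^^^
IndexError: index -1 is out of bounds for axis 0 with size 0
```

View pics/w1.png

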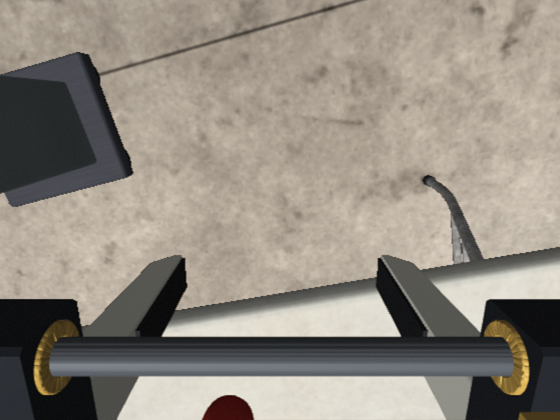

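The move call was rejected, probably because each row must give every key. The wrist picture shows only floor and the table edge. The fingers cover the rows below 260, so I'll stand off about 60 mm from the tube towards the eyecup.

Call:
move_arm(commands=[{"fingers":1,"x":-0.354,"y":0,"z":-0.489,"twist":93.5},{"fingers":1,"x":-0.354,"y":0,"z":-0.489,"twist":93.5},{"fingers":1,"x":-0.354,"y":0,"z":-0.489,"twist":93.5},{"fingers":1,"x":-0.354,"y":0,"z":-0.489,"twist":93.5},{"fingers":1,"x":-0.354,"y":0,"z":-0.489,"twist":93.5},{"fingers":1,"x":-0.354,"y":0,"z":-0.489,"twist":93.5},{"fingers":1,"x":-0.354,"y":0,"z":-0.489,"twist":93.5},{"fingers":1,"x":-0.354,"y":0,"z":-0.489,"twist":93.5},{"fingers":1,"x":-0.354,"y":0,"z":-0.489,"twist":93.5},{"fingers":1,"x":-0.354,"y":0,"z":-0.489,"twist":93.5},{"fingers":1,"x":-0.354,"y":0,"z":-0.489,"twist":93.5},{"fingers":1,"x":-0.354,"y":0,"z":-0.489,"twist":93.5},{"fingers":1,"x":-0.354,"y":0,"z":-0.489,"twist":93.5},{"fingers":1,"x":-0.354,"y":0,"z":-0.489,"twist":93.5},{"fingers":1,"x":-0.354,"y":0,"z":-0.489,"twist":93.5},{"fingers":1,"x":-0.354,"y":0,"z":-0.489,"twist":93.5},{"fingers":1,"x":-0.354,"y":0,"z":-0.489,"twist":93.5},{"fingers":1,"x":-0.354,"y":0,"z":-0.489,"twist":93.5}], squeeze=20)

```text
time: 1.65
tool_pos: [0.5467, 0.1652, 0.2182]
ee_rot: [[0.951, -0.002, 0.308], [-0.308, 0.001, 0.951], [-0.002, -1.0, 0.0]]
ft_force: [-0.3, 1.1, -0.1]
grip_width: 0.0931
```

```bash
cat > look.py <<'E'
from h import *
import sys
n=sys.argv[1];s=r.observe();print(s['time'],s['tool_pos'],s['ft_force'])
c=r.calibration('wrist');p,d=r.grab_frame('wrist');cv2.imwrite(f'pics/{n}.png',p[:,:,::-1]);np.save(f'pics/{n}.npy',d);np.save(f'pics/{n}c.npy',c)
E
python3 look.py w2
python3 - <<'E'
from h import *
d=np.load('pics/w2.npy');c=np.load('pics/w2c.npy',allow_pickle=True).item()
W=cloud(d,c);ok=(d>0)&(np.mgrid[:420,:560][0]<300)
m=W[ok&(W[...,2]>.012)&(W[...,2]<.08)&(np.hypot(W[...,0]-.567,W[...,1]-.22)<.13)]
print(len(m),'table',np.median(W[ok][:,2]),np.percentile(m[:,2],[50,95,99]));print(cv2.minAreaRect((m[:,:2]*1000).astype(np.float32)))
# barrel slices along axis
u=np.array([.308,.951]);n=np.array([.951,-.308]);q=m[:,:2]-[.567,.22]
a=q@u;b=q@n
for k in np.arange(-.11,.1,.01):
    g=(a>k)&(a<k+.01)
    if g.sum()>20:print(round(k,3),g.sum(),(b[g].min()*1e3).round(1),(b[g].max()*1e3).round(1),(m[g,2].max()*1e3).round(1))
E
```

```text
1.65 [0.54670392 0.16521369 0.21815411] [-0.27697286  1.13436686 -0.09609956]
7778 table 2.080576805885137e-05 [0.03631873 0.04425751 0.04496868]
((561.893798828125, 207.9762725830078), (186.18370056152344, 50.91425323486328), 72.13227844238281)
-0.11 212 -19.1 16.9 42.0
-0.1 323 -17.0 15.8 40.1
-0.09 227 -25.8 23.5 45.2
-0.08 493 -25.8 23.4 45.8
-0.07 583 -25.6 24.4 45.6
-0.06 322 -16.4 14.0 39.2
-0.05 336 -16.2 13.9 39.6
-0.04 348 -17.1 14.9 39.9
-0.03 354 -17.1 14.8 39.2
-0.02 365 -17.0 14.6 40.0
-0.01 383 -16.9 14.4 40.1
-0.0 373 -16.7 14.3 39.4
0.01 404 -16.5 14.1 39.4
0.02 378 -17.4 14.9 39.6
0.03 406 -16.3 13.8 39.7
0.04 432 -17.2 14.8 39.6
0.05 461 -24.4 19.2 41.0
0.06 778 -26.1 23.4 46.7
0.07 599 -26.7 24.2 46.0
```

View pics/w2.png

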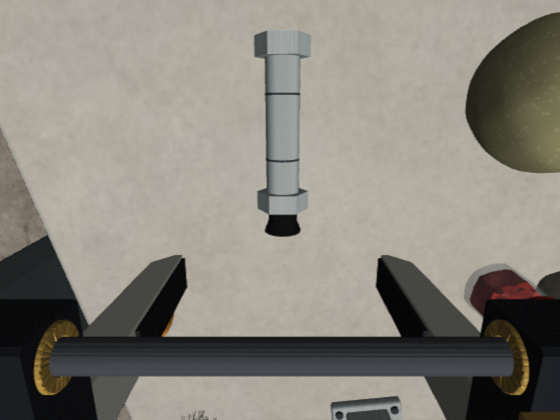

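The wrist picture shows the tube running from (282,45) to (282,235), parallel to tool z. Its radius and heights match the given sizes: barrel top 39.6 mm (38 expected) and collar top 45 mm (44 expected). The centre is at about (0.5657, 0.220). Now I'll descend and grip.

Call:
move_arm(commands=[{"fingers":1,"x":0.001,"y":0,"z":0.058,"twist":0},{"fingers":1,"x":0.001,"y":0,"z":0.058,"twist":0},{"fingers":1,"x":0.001,"y":0.1,"z":0.058,"twist":0},{"fingers":1,"x":0.001,"y":0.14,"z":0.058,"twist":0},{"fingers":1,"x":0.001,"y":0.14,"z":0.058,"twist":0},{"fingers":1,"x":0.001,"y":0.16,"z":0.058,"twist":0},{"fingers":1,"x":0.001,"y":0.18,"z":0.058,"twist":0},{"fingers":1,"x":0.001,"y":0.2,"z":0.058,"twist":0},{"fingers":1,"x":0.001,"y":0.21,"z":0.058,"twist":0},{"fingers":1,"x":0.001,"y":0.21,"z":0.058,"twist":0},{"fingers":1,"x":0.001,"y":0.21,"z":0.058,"twist":0}])

```text
time: 2.62
tool_pos: [0.5662, 0.2198, 0.0089]
ee_rot: [[0.951, -0.0, 0.308], [-0.308, 0.0, 0.951], [-0.0, -1.0, 0.0]]
ft_force: [0.6, 0.4, 0.7]
grip_width: 0.0931
```

Call:
move_arm(commands=[{"fingers":0,"x":0,"y":0,"z":0,"twist":0},{"fingers":0,"x":0,"y":0,"z":0,"twist":0},{"fingers":0,"x":0,"y":0,"z":0,"twist":0},{"fingers":0,"x":0,"y":0,"z":0,"twist":0},{"fingers":0,"x":0,"y":0,"z":0,"twist":0},{"fingers":0,"x":0,"y":0,"z":0,"twist":0},{"fingers":0,"x":0,"y":0,"z":0,"twist":0},{"fingers":0,"x":0,"y":0,"z":0,"twist":0},{"fingers":0,"x":0,"y":0,"z":0,"twist":0},{"fingers":0,"x":0,"y":0,"z":0,"twist":0},{"fingers":0,"x":0,"y":0,"z":0,"twist":0},{"fingers":0,"x":0,"y":0,"z":0,"twist":0}], squeeze=20)

```text
time: 3.62
tool_pos: [0.5658, 0.2187, 0.0085]
ee_rot: [[0.951, -0.002, 0.309], [-0.309, 0.0, 0.951], [-0.002, -1.0, -0.0]]
ft_force: [-1.7, 1.3, 1.5]
grip_width: 0.0321
```

The grip closed at 32.1 mm, which is the barrel. Now I'll lift and move to a viewpoint beside the stand.

Call:
move_arm(commands=[{"fingers":0,"x":0,"y":-0.02,"z":0,"twist":0},{"fingers":0,"x":0,"y":-0.05,"z":0,"twist":0},{"fingers":0,"x":0,"y":-0.09,"z":0,"twist":0},{"fingers":0,"x":0,"y":-0.13,"z":0,"twist":0},{"fingers":0,"x":0,"y":-0.17,"z":0,"twist":0},{"fingers":0,"x":0,"y":-0.2,"z":0,"twist":0},{"fingers":0,"x":0,"y":-0.21,"z":0,"twist":0},{"fingers":0,"x":0,"y":-0.21,"z":0,"twist":0}], squeeze=25)

```text
time: 4.28
tool_pos: [0.5683, 0.2187, 0.2212]
ee_rot: [[0.951, 0.006, 0.31], [-0.31, 0.002, 0.951], [0.005, -1.0, 0.004]]
ft_force: [0.5, -0.1, -2.3]
grip_width: 0.0311
```

Call:
move_arm(commands=[{"fingers":0,"x":0,"y":0,"z":-0.02,"twist":0},{"fingers":0,"x":0,"y":0,"z":-0.05,"twist":-1},{"fingers":0,"x":0,"y":0,"z":-0.085,"twist":-2},{"fingers":0,"x":0,"y":0,"z":-0.12,"twist":-3},{"fingers":0,"x":0,"y":0,"z":-0.155,"twist":-4},{"fingers":0,"x":0,"y":0,"z":-0.19,"twist":-5},{"fingers":0,"x":0,"y":0,"z":-0.225,"twist":-6},{"fingers":0,"x":0.002,"y":0,"z":-0.26,"twist":-6.6},{"fingers":0,"x":0.004,"y":0,"z":-0.295,"twist":-6.6},{"fingers":0,"x":0.006,"y":0,"z":-0.33,"twist":-6.6},{"fingers":0,"x":0.006,"y":0,"z":-0.365,"twist":-6.6},{"fingers":0,"x":0.006,"y":0,"z":-0.4,"twist":-6.6},{"fingers":0,"x":0.006,"y":0,"z":-0.435,"twist":-6.6},{"fingers":0,"x":0.006,"y":0,"z":-0.47,"twist":-6.6},{"fingers":0,"x":0.006,"y":0,"z":-0.5,"twist":-6.6},{"fingers":0,"x":0.006,"y":0,"z":-0.52,"twist":-6.6},{"fingers":0,"x":0.006,"y":0,"z":-0.52,"twist":-6.6},{"fingers":0,"x":0.006,"y":0,"z":-0.52,"twist":-6.6}])

```text
time: 5.78
tool_pos: [0.4094, -0.2777, 0.2163]
ee_rot: [[0.979, -0.005, 0.202], [-0.202, 0.002, 0.979], [-0.005, -1.0, 0.001]]
ft_force: [-0.4, -0.0, -2.8]
grip_width: 0.0313
```

```bash
python3 look.py w3
python3 - <<'E'
from h import *
c=np.load('pics/w3c.npy',allow_pickle=True).item();d=np.load('pics/w3.npy');W=cloud(d,c)
u=np.array([.198,.98]);n=np.array([.98,-.198]);q=W[...,:2]-[.538,-.254];a=q@u;b=q@n;z=W[...,2]
base=(d>0)&(abs(b)<.07)&(a>-.1)&(a<.16)
print('table',np.median(z[(d>0)&(abs(z)<.006)]))
for lo,hi in((.007,.017),(.045,.09),(.095,.112)):
    k=base&(z>lo)&(z<hi);print(lo,k.sum(),cv2.minAreaRect((W[k][:,:2]*1000).astype(np.float32)),np.median(z[k]))
E
```

```text
5.7833 [ 0.40937586 -0.27773234  0.21626827] [-0.42219972 -0.00985883 -2.81498206]
table -0.00016372913915729814
0.007 14952 ((539.6593627929688, -234.63040161132812), (198.19174194335938, 86.05200958251953), 79.0270767211914) 0.011785108293352692
0.045 3215 ((535.7600708007812, -255.8107147216797), (104.14161682128906, 61.55035400390625), 78.9381332397461) 0.07212960213683073
0.095 0 ((0.0, 0.0), (0.0, 0.0), 0.0) nan
  return _methods._mean(a, axis=axis, dtype=dtype,
  ret = ret.dtype.type(ret / rcount)
```

View pics/w3.png

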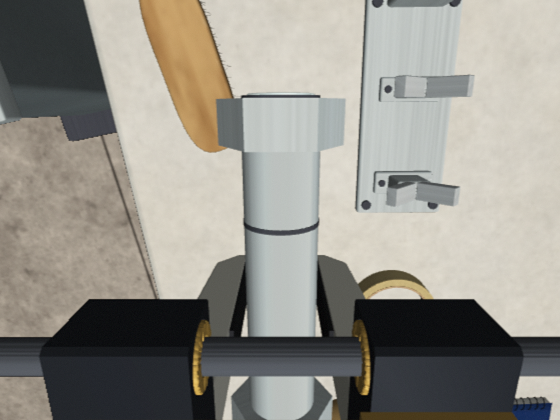

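The stand's base measures 86.05 mm wide (86 expected) and the rests span 104.1 mm (104 expected). Base and rests give origins agreeing within 0.2 mm at (0.5357, -0.2558), yaw 79.0°. The picture shows the tube held straight at column 281 and the rests at (430,87) and (425,188). I'll move above the seat.

Call:
move_arm(commands=[{"fingers":0,"x":0.03,"y":0,"z":0.01,"twist":0},{"fingers":0,"x":0.06,"y":0,"z":0.02,"twist":-0.3},{"fingers":0,"x":0.09,"y":0,"z":0.035,"twist":-0.6},{"fingers":0,"x":0.11,"y":0,"z":0.046,"twist":-0.6},{"fingers":0,"x":0.119,"y":0,"z":0.046,"twist":-0.6},{"fingers":0,"x":0.119,"y":0.03,"z":0.046,"twist":-0.6},{"fingers":0,"x":0.119,"y":0.06,"z":0.046,"twist":-0.6},{"fingers":0,"x":0.119,"y":0.08,"z":0.046,"twist":-0.6},{"fingers":0,"x":0.119,"y":0.09,"z":0.046,"twist":-0.6},{"fingers":0,"x":0.119,"y":0.09,"z":0.046,"twist":-0.6},{"fingers":0,"x":0.119,"y":0.09,"z":0.046,"twist":-0.6},{"fingers":0,"x":0.119,"y":0.09,"z":0.046,"twist":-0.6}])

```text
time: 6.83
tool_pos: [0.5381, -0.2563, 0.1299]
ee_rot: [[0.982, 0.002, 0.187], [-0.187, -0.001, 0.982], [0.002, -1.0, -0.001]]
ft_force: [0.5, -0.3, -1.9]
grip_width: 0.0315
```

```bash
python3 look.py w4
python3 - <<'E'
from h import *
for f in('w3','w4'):
    c=np.load(f'pics/{f}c.npy',allow_pickle=True).item();d=np.load(f'pics/{f}.npy');W=cloud(d,c)
    k=d[155:220,270:292]>0;P=W[155:220,278:285].reshape(-1,3);P=P[P[:,2]>.05]
    # barrel top line: z vs distance along
    A=np.polyfit(P[:,1],P[:,2],1);print(f,'tilt mrad',A[0]*980,'top z range',P[:,2].min(),P[:,2].max(),P[:,1].min(),P[:,1].max())
    B=W[150:225,220:345].reshape(-1,3);B=B[(B[:,2]>.05)];print(cv2.minAreaRect((B[:,:2]*1000).astype(np.float32)))
s=r.observe();R=np.array(s['ee_rot']);t=np.array(s['tool_pos']);u=np.array([np.cos(np.radians(79)),np.sin(np.radians(79))])
q=t[:2]-[.5357,-.2558];print(t,'along',q@u,'across',q@[u[1],-u[0]],'yaw',np.degrees(np.arctan2(R[1,2],R[0,2])))
E
```

```text
6.8333 [ 0.53806938 -0.25632366  0.12986185] [ 0.48204357 -0.30128053 -1.85782928]
w3 tilt mrad 325.32676869506304 top z range 0.24386040272233744 0.38225434660900676 -0.24377682132534595 -0.20185713271410738
((420.3013916015625, -225.54934692382812), (48.7014045715332, 31.761768341064453), 79.28095245361328)
w4 tilt mrad 474.4670944470727 top z range 0.15682714984394514 0.2957021276496475 -0.2222130154928859 -0.1796627448403979
((544.3328857421875, -212.60557556152344), (55.695308685302734, 49.82062530517578), 28.843910217285156)
[ 0.53811968 -0.25661214  0.13020946] along -0.0003355197526496244 across 0.0025301857701070644 yaw 79.18438266764532
```

View pics/w4.png

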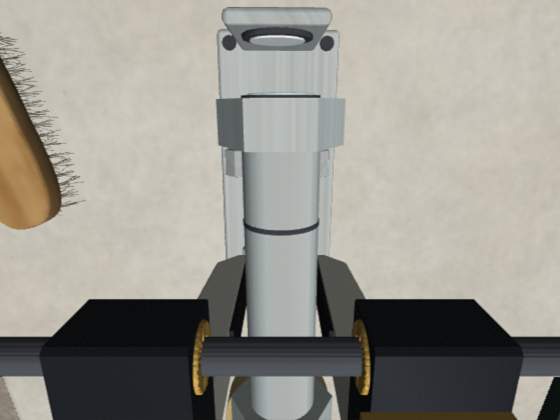

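The tube lines up with the stand: the tube is at column 281, the plate at 277 and the base spans 220–340. It is about 2.5 mm too far to +x, so I'll correct that and lower slowly.

Run:
```python
from h import *
c=np.load('pics/w4c.npy',allow_pickle=True).item();d=np.load('pics/w4.npy');W=cloud(d,c)
for v in(105,125,145,165,190,215,260,300):
    print(v,np.median(W[v-2:v+3,272:290].reshape(-1,3),0).round(4))
```

```text
105 [ 0.5525 -0.1803  0.1652]
125 [ 0.5514 -0.1867  0.1652]
145 [ 0.55   -0.1933  0.1651]
165 [ 0.5485 -0.2012  0.159 ]
190 [ 0.5468 -0.2104  0.159 ]
215 [ 0.5449 -0.22    0.159 ]
260 [ 0.5414 -0.2385  0.159 ]
300 [ 0.5381 -0.256   0.159 ]
```

Call:
move_arm(commands=[{"fingers":0,"x":-0.0025,"y":0.01,"z":0,"twist":0},{"fingers":0,"x":-0.0025,"y":0.02,"z":0,"twist":0},{"fingers":0,"x":-0.0025,"y":0.03,"z":0,"twist":0},{"fingers":0,"x":-0.0025,"y":0.04,"z":0,"twist":0},{"fingers":0,"x":-0.0025,"y":0.045,"z":0,"twist":0},{"fingers":0,"x":-0.0025,"y":0.05,"z":0,"twist":0},{"fingers":0,"x":-0.0025,"y":0.05,"z":0,"twist":0},{"fingers":0,"x":-0.0025,"y":0.05,"z":0,"twist":0},{"fingers":0,"x":-0.0025,"y":0.05,"z":0,"twist":0}])

```text
time: 7.63
tool_pos: [0.5349, -0.2561, 0.079]
ee_rot: [[0.982, 0.001, 0.188], [-0.188, -0.001, 0.982], [0.001, -1.0, -0.0]]
ft_force: [0.2, 0.1, -2.7]
grip_width: 0.0315
```

The tube is level: its barrel top is at 0.159 all along, so its axis is 13 mm above the TCP and the seated TCP height is about 0.067.

Call:
move_arm(commands=[{"fingers":0,"x":0,"y":0.003,"z":0.001,"twist":0},{"fingers":0,"x":0,"y":0.006,"z":0.001,"twist":0},{"fingers":0,"x":0,"y":0.008,"z":0.001,"twist":0},{"fingers":0,"x":0,"y":0.009,"z":0.001,"twist":0},{"fingers":0,"x":0,"y":0.01,"z":0.001,"twist":0},{"fingers":0,"x":0,"y":0.01,"z":0.001,"twist":0},{"fingers":0,"x":0,"y":0.01,"z":0.001,"twist":0},{"fingers":0,"x":0,"y":0.01,"z":0.001,"twist":0}])

```text
time: 8.3
tool_pos: [0.5348, -0.2549, 0.0688]
ee_rot: [[0.982, 0.0, 0.188], [-0.188, -0.0, 0.982], [0.0, -1.0, -0.0]]
ft_force: [1.3, -0.7, -1.3]
grip_width: 0.0314
```

Call:
move_arm(commands=[{"fingers":0,"x":0,"y":0.001,"z":0,"twist":0},{"fingers":0,"x":0,"y":0.001,"z":0,"twist":0},{"fingers":0,"x":0,"y":0.001,"z":0,"twist":0},{"fingers":0,"x":0,"y":0.001,"z":0,"twist":0}])

```text
time: 8.63
tool_pos: [0.5348, -0.2548, 0.0677]
ee_rot: [[0.982, 0.0, 0.188], [-0.188, -0.0, 0.982], [0.0, -1.0, -0.0]]
ft_force: [-0.4, -0.9, -1.8]
grip_width: 0.0312
```

Call:
move_arm(commands=[{"fingers":0,"x":0,"y":0.001,"z":0,"twist":0},{"fingers":0,"x":0,"y":0.001,"z":0,"twist":0},{"fingers":0,"x":0,"y":0.001,"z":0,"twist":0},{"fingers":0,"x":0,"y":0.001,"z":0,"twist":0}])

```text
time: 8.97
tool_pos: [0.5352, -0.255, 0.0669]
ee_rot: [[0.982, 0.001, 0.188], [-0.188, -0.001, 0.982], [0.001, -1.0, -0.0]]
ft_force: [-0.0, -0.8, -0.8]
grip_width: 0.0314
```

Call:
move_arm(commands=[{"fingers":0,"x":0,"y":0.001,"z":0,"twist":0},{"fingers":0,"x":0,"y":0.001,"z":0,"twist":0},{"fingers":0,"x":0,"y":0.001,"z":0,"twist":0},{"fingers":0,"x":0,"y":0.001,"z":0,"twist":0}])

```text
time: 9.3
tool_pos: [0.5354, -0.255, 0.0666]
ee_rot: [[0.982, 0.002, 0.188], [-0.188, -0.0, 0.982], [0.002, -1.0, -0.0]]
ft_force: [0.2, 0.5, 5.2]
grip_width: 0.0312
```

Contact came at TCP 0.0667, as predicted, with 5 N up and almost no sideways force. I'll press a little more.

Call:
move_arm(commands=[{"fingers":0,"x":0,"y":0.0006,"z":0,"twist":0},{"fingers":0,"x":0,"y":0.0006,"z":0,"twist":0},{"fingers":0,"x":0,"y":0.0006,"z":0,"twist":0},{"fingers":0,"x":0,"y":0.0006,"z":0,"twist":0},{"fingers":0,"x":0,"y":0.0006,"z":0,"twist":0},{"fingers":0,"x":0,"y":0.0006,"z":0,"twist":0},{"fingers":0,"x":0,"y":0.0006,"z":0,"twist":0},{"fingers":0,"x":0,"y":0.0006,"z":0,"twist":0}])

```text
time: 9.97
tool_pos: [0.5355, -0.255, 0.0666]
ee_rot: [[0.982, 0.002, 0.188], [-0.188, -0.0, 0.982], [0.002, -1.0, 0.0]]
ft_force: [-0.8, 1.4, 8.0]
grip_width: 0.0315
```

```bash
python3 look.py w5
python3 - <<'E'
from h import *
for i in range(4):
    s=r.observe();print(s['time'],s['tool_pos'].round(4),s['ft_force'].round(2),s['moment'].round(2))
    if i<3:r.grab_frame('top')
c=np.load('pics/w5c.npy',allow_pickle=True).item();d=np.load('pics/w5.npy');W=cloud(d,c)
u=np.array([np.cos(np.radians(79)),np.sin(np.radians(79))]);n=np.array([u[1],-u[0]])
for v in(105,125,145,165,190,215,260,300):
    p=np.median(W[v-2:v+3,272:290].reshape(-1,3),0);print(v,p.round(4),'along',((p[:2]-[.5357,-.2558])@u).round(4))
for v in(165,190,215):
    P=W[v];k=(P[:,2]>.08)&(P[:,2]<.12);b=(P[k][:,:2]-[.5357,-.2558])@n;k2=abs(b)<.03;print(v,b[k2].min().round(4),b[k2].max().round(4))
p,d=r.grab_frame('scene');cv2.imwrite('pics/s2.png',cv2.resize(p[180:330,310:490,::-1],None,fx=4,fy=4,interpolation=2))
E
```

```text
9.9667 [ 0.53546678 -0.25499962  0.06655501] [-0.83084967  1.39491393  8.03041911]
10.0167 [ 0.5355 -0.255   0.0665] [-0.34  1.57  8.48] [ 0.27  0.24 -0.08]
10.0667 [ 0.5355 -0.255   0.0666] [-0.64  1.18  8.2 ] [ 0.3   0.18 -0.11]
10.1167 [ 0.5355 -0.255   0.0665] [-0.19  2.09  8.35] [ 0.21  0.27 -0.13]
10.1667 [ 0.5355 -0.255   0.0666] [-1.22  1.03  9.32] [ 0.23  0.17 -0.06]
105 [ 0.55   -0.179   0.1021] along 0.0781
125 [ 0.5488 -0.1855  0.102 ] along 0.0715
145 [ 0.5476 -0.1921  0.1021] along 0.0648
165 [ 0.546  -0.1999  0.096 ] along 0.0569
190 [ 0.5442 -0.2091  0.096 ] along 0.0475
215 [ 0.5424 -0.2188  0.0958] along 0.0376
260 [ 0.5388 -0.2371  0.0958] along 0.0189
300 [ 0.5356 -0.2546  0.0958] along 0.0011
165 -0.0156 0.0152
190 -0.0246 0.0252
215 -0.0157 0.015
```

View pics/s2.png

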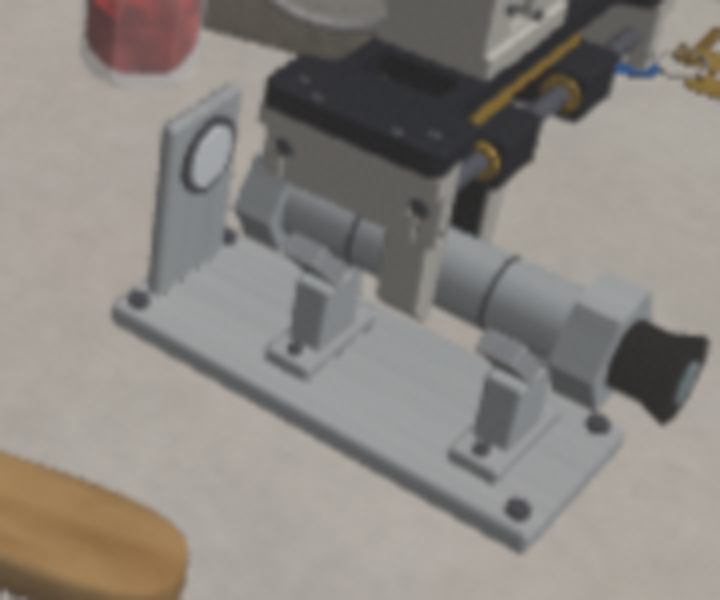

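The picture shows the tube in both rests, with its lens end by the plate's disc, the collars outside the rests and the eyecup at the far end. The barrel top is at 0.096 along its length and the axis is within about 0.3 mm sideways. One small trim towards 10 N, then I'll hand in.

Call:
move_arm(commands=[{"fingers":0,"x":0,"y":0.0003,"z":0,"twist":0},{"fingers":0,"x":0,"y":0.0003,"z":0,"twist":0},{"fingers":0,"x":0,"y":0.0003,"z":0,"twist":0},{"fingers":0,"x":0,"y":0.0003,"z":0,"twist":0},{"fingers":0,"x":0,"y":0.0003,"z":0,"twist":0},{"fingers":0,"x":0,"y":0.0003,"z":0,"twist":0}])

```text
time: 10.72
tool_pos: [0.5355, -0.255, 0.0665]
ee_rot: [[0.982, 0.002, 0.188], [-0.188, -0.0, 0.982], [0.002, -1.0, 0.0]]
ft_force: [-0.2, 2.0, 10.2]
grip_width: 0.0314
```

Run:
```python
from h import *
F=[]
for i in range(4):
    r.grab_frame('top');s=r.observe();F.append(s['ft_force'])
print(np.mean(F,0),s['tool_pos'],s['time'])
if 6<np.mean(F,0)[2]<14 and np.hypot(*np.mean(F,0)[:2])<4: print(r.job_done())
```

```text
[-1.08166462  1.46084277 10.32570835] [ 0.53549279 -0.25501242  0.066529  ] 10.9167
the job is handed in; nothing more can be done
None
```

I laid the tube in both V-rests with its lens end facing the sighting plate. I handed the job in at about 10.9 s with the tube still gripped and pressed straight down at about 10 N. No verdict was reported.

Last checks before hand-in:
- **Press:** the wrist force averaged 10.3 N upward over four readings. About 1.8 N was sideways, and most of that ran along the tube.
- **Height and level:** the barrel top was at 0.096 m along its visible length, so the axis is at the 80 mm seat height and level.
- **Sideways:** the axis was within about 0.3 mm of the groove's centre.
- **Lengthwise:** the lens end of the barrel was about 61 mm from the middle (at least 50 mm is required). The camera picture shows both collars outside the rests.
- **Bystanders:** the arm passed well above the jar, orange and brush and never touched them. I did not measure their positions again at the end.

I could not measure the load on each side of the V directly. From the wrist force I estimate 8 to 9 N per side. The only hitch was the first move call, which was rejected before anything moved because some row values were missing.

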